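# Pin the banding wheel, unscrew the glaze jar

### The job

The glaze jar is clamped on a banding wheel that spins freely, so first lock the wheel: drop the red-headed steel pin all the way through the hole in the wheel's yellow tab and the blue tab below it, and let go of it. Then unscrew the jar's tight orange cap anticlockwise (seen from above), never wrenching at it, only lifting it once the threads have let go, and finish still holding the cap level over the jar, its rim about 2 to 3 centimetres above the jar's mouth. Leave the pin in, the wheel where it stands and everything else on the table alone.

Things in the scene. Friction and masses are not known exactly. Their poses are not given: they have to be found in the camera images.
- wheel: Aluminium banding wheel, 180 across, top face 40 above the table, turning with little friction (0.05 N m) about its vertical axis. Origin on that axis at table height, z up; -y points from the axis to its yellow tab. Clamped on it, a dark blue jar with a pale band: body 66 across, shoulder sloping in from 84 to 100 above the table, neck 40 across, mouth 122 above the table
- stand: Heavy fixed dark foot of the wheel, 136 across, at a new place and yaw each time; origin at table height on the wheel's axis. Its blue tab (30 wide, from 6 to 20 above the table) lies 8 below the yellow one, with an equal hole; at the start both holes line up
- tab_hole (a point): Centre of the mouth of the hole in the wheel's yellow tab, on the tab's top face, 40 above the table, 120 from the wheel's axis. Vertical through hole, 10.5 across, with a 1.5 chamfer; tab 30 x 30 x 12 thick
- pin: Lock pin, upright, loose in the hole of its block. Steel shaft 8 across, 36 long, tip tapered; above it a red round head 18 across, 40 tall, to grip. 50 g. Origin at the tip's end, z up to the head. At the start the tip is 4 and the head 40 to 80 above the table; home in the tabs it sits at the same height, head resting on the yellow tab
- pin_block: Fixed dark wooden block holding the pin, 50 x 50 x 40 high, hole 11.5 across; origin at the centre of its underside
- pin_shoulder (a point): Point on the pin's axis at the underside of the red head, 36 above the tip; lies at tab_hole when the pin is home
- cap: Orange ribbed screw cap, 56 across, flat top, vertical sides, 22 high, 50 g. Origin at the centre of its open lower rim, z up. Closed, rim 107 and top 129 above the table. Turned anticlockwise from above (positive yaw) by 0.5 to 0.9 rad, as tightened, its three lugs leave the threads and it lifts freely. 0.95 to 1.25 rad is free for sure; from 1.3 the next stops may block
- jar_mouth (a point): Centre of the jar's mouth, 122 above the table, on the wheel's axis; the closed cap's rim lies 15 below it. A clockwise turn of the cap is blocked; pulled up before its lugs are free, it jams. It may be turned without lifting
- seal: Sprung rubber seal under the cap, hidden while closed. It presses the cap up with 15 to 20 N, so the cap turns stiffly (0.2 to 0.7 N m) and springs up some mm if free to. With the cap off it stands 10 above the mouth
- bisque_bowl: Bystander, to be left alone: an unglazed terracotta bowl, 90 across, 45 high (mm); origin at the centre of its underside
- glaze_white: Bystander, to be left alone: a white closed jar, 64 across, 100 high (mm); origin at the centre of its underside
- glaze_green: Bystander, to be left alone: a green closed jar, 64 across, 100 high (mm); origin at the centre of its underside
- mug: Bystander, to be left alone: a white mug, 76 across, 85 high (mm); origin at the centre of its underside
- brush: Bystander, to be left alone: a brush lying flat, handle to its -x
- rib: Bystander, to be left alone: a flat wooden throwing rib, 100 x 55 x 8 (mm); origin at the centre of its underside
- plate: Bystander, to be left alone: a white plate, 150 across, 18 high (mm); origin at the centre of its underside
There are look-alikes about, which are no part of the job. There is more than one size of the cap; the job needs the smaller.

How it is judged:
By the outcome, as a careful person would: the job done as asked, in the order asked, and still so for the second after the job is handed in, while the arm keeps its last pose, push and grip.
It also fails if it takes over 59 s, if anything falls off the work surface, if the arm or the gripper's body presses on something with over 40 N, if the wrist force passes 120 N, or if a joint passes its speed limit or range.

### The arm

A 7-joint arm with a two-finger parallel gripper is mounted at the origin on the work surface. World frame = base frame: x ahead of the robot, y to its left, z up, the work surface at z = 0. Lengths are in mm, angles in rad, forces in N, time in s.
With the tool pointing down it reaches from about 425 to 875 mm from the base axis. Payload 4.7 kg.
Tool frame: the origin (TCP) lies at the centre of the arm's flange, where the gripper is bolted on; the fingertips stand 173 mm ahead of it and the grasp point (between the pads) lies 155 mm ahead of it; z points along the fingers, y is the line along which they close (so a half turn about z gives the same grasp; the last joint's range is limited). The gripper opens to 85 mm and grips with 20 to 120 N. Pads are 22 mm wide; open, the fingers measure 114 mm over their backs; the gripper's body (76 mm by 85 mm) begins 54 mm behind the grasp point. The pads swing forward as they close: fully open they stand 13 mm farther back than shut.
Start: joints at [-1.109, 0.321, -0.07, 1.45, 0.023, 1.371, -0.057], TCP at [281.455, 585.909, 404.749] pointing down, gripper open.
Joint ranges: [-2.86, 2.86], [-0.3, 2.09], [-1.38, 1.24], [0.06, 2.45], [-1.56, 4.7], [0.09, 2.05], [-2.69, 2.69]. Speed limits (rad/s): [2.57, 2.57, 3.14, 3.14, 3.14, 3.14, 3.14].

### API

Orientations are given as a rotation vector (axis times angle).
In Python, from workcell import sense, read_camera, hand_in gives the robot as it stands.
- The arm moves only by the tool play_rows, never from a script. Its argument "moves" is a list that holds one entry, the list of rows, each a list of 7 numbers: the opening, from -1 (shut) to 1 (fully open), then the shift along the tool's x, y, z in units of 0.05 m (1.0 is 0.05 m), then the turn, a rotation vector about the tool's x, y, z in units of 8 degrees (1.0 is 8 degrees). In form: [[[grip, x, y, z, wx, wy, wz], ...]]. A call has 1 to 10 rows; each row shifts and turns the commanded pose from where the row before left it, along the tool's axes as they then stand; what a row does not reach is not made up. A row lasts 1/10 s, in which the tool goes at most 50 mm and 8.59 degrees, less where a joint would pass 70% of its speed; a pose out of reach is approached as far as the arm can. A call with a number of a shift or a turn outside -1 to 1 is refused whole. A call with a gripper value outside its range is refused whole. The fingers move at their own pace and stop on an object; "newtons" is the grip in N (left out, the last holds). Time passes only in rows, so rows that do not move let the fingers close. It gives the time, the measured TCP pose, the force, the opening and the grip force at its end, in the units of the state.
- sense(): the state, without advancing time (a new reading comes with each control period).
- read_camera(name): name is "scene" or "top"; returns a dict with "frame" (480x640x3 uint8, red, green, blue), "K" (3x3 intrinsics, pixels), "distortion" ([k1, k2, p1, p2, k3] as OpenCV has them; the pictures are not rectified), "T" (4x4, takes a point from camera to world coordinates). Camera axes: x right, y down, z forward; pixel columns grow to the right and rows downward; lengths in mm; the calibration is good to about 2 mm. A picture is of the moment at which its call begins. There is no depth.
- hand_in(): hands the job in; it is judged then, once.
The state is a dict: "time_s": time; "joint_positions": joint angles; "dq": joint speeds; "tau": joint torques, N m; "ee_pos": TCP position; "eef_rot": TCP orientation; "force": force on the tool from outside, world axes, zero at the start; "torque": the same for the moment, N m; "opening": finger opening in mm; "gripper_force": force on a finger pad.
Only numpy, scipy, OpenCV 4.12 (cv2) and the standard library are available. Lean on these libraries where they do the work, as an engineer would, in place of code of your own. Each camera call takes 0.05 s, during which the arm holds its last target. There are 200 camera calls.

## Working session

There is one attempt and no reset: what is moved stays moved. The work goes in short steps, Python scripts to look and compute and a tool call to move; the robot and the scene stay as the last step left them, time stands still between calls to the robot, and variables do not carry over. Pictures are saved under pics/ and viewed, at most 10 in all, crops included, and the job is handed in when it is done.

Besides the shell and the picture viewer there is one more tool, called as name(argument=value, ...), one argument or row to a line, values as JSON. play_rows: Moves the arm, as the interface text tells. Shifts and turns lie within -1 to 1; 1 stands for 0.05 m of shift or 8 degrees of turn. Its arguments: {"type":"object","properties":{"moves":{"type":"array"},"newtons":{"type":"number"}},"required":["moves"]}

```bash
mkdir -p pics
python3 - <<'E'
from workcell import *
import cv2,json,numpy as np
for n in("scene","top"):
    c=read_camera(n); cv2.imwrite(f"pics/{n}0.png",c["frame"][:,:,::-1])
    np.savez(f"{n}0.npz",**c); print(n,np.round(c["K"],1).tolist(),c["distortion"],np.round(c["T"],3).tolist())
print(sense())
E
```

```text
scene [[578.6, 0.0, 311.5], [0.0, 578.6, 231.6], [0.0, 0.0, 1.0]] [-0.0030763  0.         0.         0.         0.       ] [[0.01, 0.539, -0.842, 1681.738], [1.0, -0.021, -0.002, 37.27], [-0.019, -0.842, -0.539, 847.494], [0.0, 0.0, 0.0, 1.0]]
top [[450.1, 0.0, 320.0], [0.0, 450.1, 235.9], [0.0, 0.0, 1.0]] [0.03030459 0.         0.         0.         0.        ] [[0.027, -0.996, 0.08, 455.136], [-0.999, -0.024, 0.034, 11.781], [-0.032, -0.081, -0.996, 1113.085], [0.0, 0.0, 0.0, 1.0]]
{'time_s': 0.1, 'joint_positions': array([-1.10888726,  0.32177576, -0.07007724,  1.45156418,  0.02258203,
        1.37077636, -0.05688938]), 'dq': array([-4.57665347e-05, -4.10235404e-03,  1.14527304e-03, -1.78972119e-03,
       -2.20622802e-04, -5.32292867e-05, -1.32882423e-03]), 'tau': array([-1.11802242e-04, -4.94881082e+01, -3.84117169e-01, -3.15208876e+01,
        1.29038116e-02,  7.44177232e-03,  3.26037224e-06]), 'ee_pos': array([281.39678472, 585.73430791, 403.70945594]), 'eef_rot': array([-6.97442043e-01, -3.06287815e+00,  2.68444797e-03]), 'force': array([0.20759088, 0.52442708, 0.07504763]), 'torque': array([-0.01677112, -0.02747393, -0.03584269]), 'gripper_force': 0.0, 'opening': 85.60067137777935}
```

View pics/scene0.png

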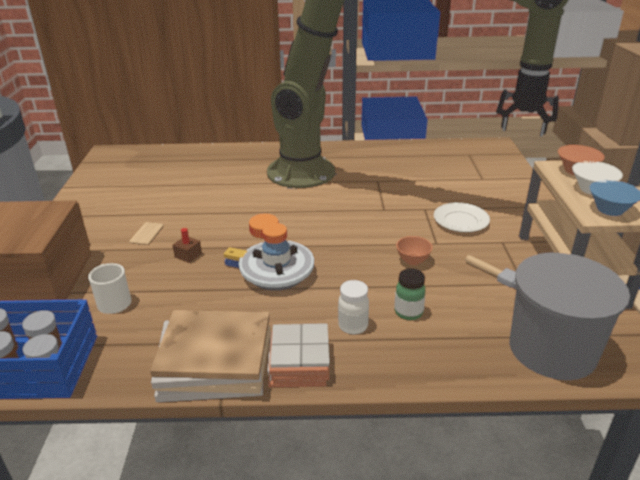

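View pics/top0.png

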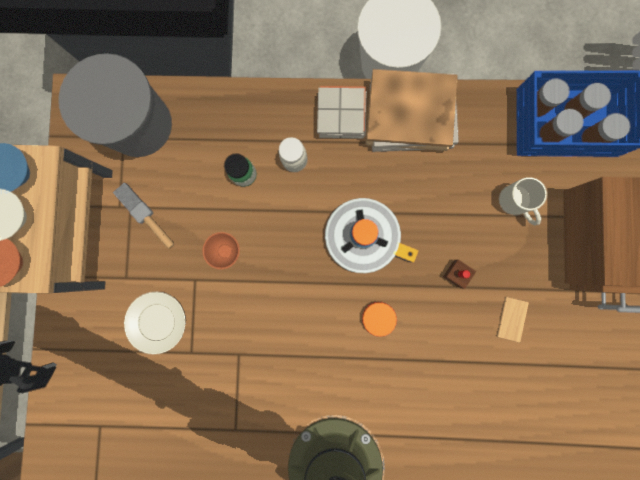

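The scene view shows the capped jar on the wheel at about (275,240), the tabs at (235,257) and the red pin at (186,238). The top view shows the cap at (366,232), the yellow tab hole at (410,254) and the pin at (466,273). The larger loose look-alike cap is at (380,319).

Run:
```python
import cv2,numpy as np
a=cv2.imread("pics/top0.png")[190:300,320:490]; b=cv2.imread("pics/scene0.png")[205:290,160:330]
f=lambda i,s:cv2.resize(i,None,fx=s,fy=s,interpolation=cv2.INTER_CUBIC)
A=f(a,4.0);B=f(b,4.0)
cv2.imwrite("pics/z.png",cv2.resize(np.vstack([A,B]),None,fx=.75,fy=.75))
# colour centroids
for n,(y0,y1,x0,x1) in dict(top=(190,300,320,490),scene=(205,290,160,330)).items():
    im=cv2.imread(f"pics/{n}0.png"); h=cv2.cvtColor(im,cv2.COLOR_BGR2HSV)
    for name,lo,hi in(("red",(0,150,90),(4,255,255)),("red2",(174,150,90),(180,255,255)),("orange",(7,190,150),(14,255,255)),("yellow",(18,180,120),(30,255,255))):
        m=cv2.inRange(h,lo,hi); k=np.zeros_like(m);k[y0:y1,x0:x1]=m[y0:y1,x0:x1]
        N,_,st,ce=cv2.connectedComponentsWithStats(k)
        for i in range(1,N):
            if st[i,4]>15: print(n,name,st[i],ce[i].round(1))
```

```text
top red [458 270  12   8  74] [464.2 273.6]
top yellow [396 244  21  18 204] [406.3 252.4]
scene red [181 229   8  15  80] [184.7 236. ]
```

View pics/z.png

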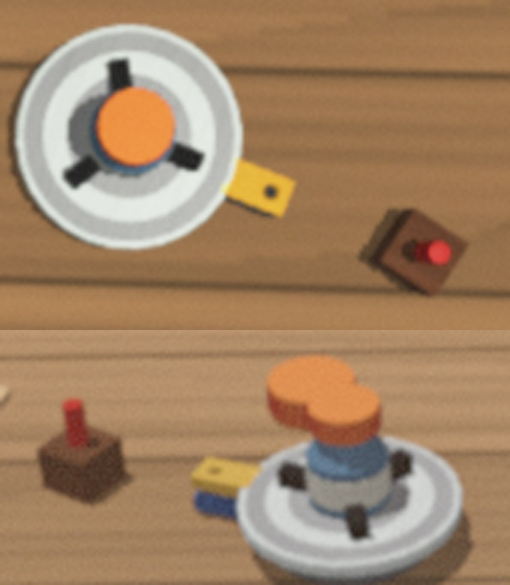

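The crop shows the tab hole at top (410.3,253.7) and scene (231.7,251.7). The pin-head top is at (466.5,274.2) and (184.7,230), and the cap top centre at (365.3,232.3) and (274.7,231).

```bash
cat > h.py <<'E'
import numpy as np,cv2
C={n:dict(np.load(f"{n}0.npz")) for n in("scene","top")}
def ray(n,p):
    c=C[n]; u=cv2.undistortPoints(np.array([[p]],float),c["K"],c["distortion"])[0,0]
    d=c["T"][:3,:3]@[*u,1]; return c["T"][:3,3],d/np.linalg.norm(d)
def tri(pt,ps):
    A=np.zeros((3,3));b=np.zeros(3);R=[ray("top",pt),ray("scene",ps)]
    for o,d in R: M=np.eye(3)-np.outer(d,d);A+=M;b+=M@o
    x=np.linalg.solve(A,b); return x,[np.linalg.norm((np.eye(3)-np.outer(d,d))@(x-o)) for o,d in R][0]
def atz(n,p,z): o,d=ray(n,p); return (o+d*(z-o[2])/d[2])[:2]
def proj(n,X):
    c=C[n];Ti=np.linalg.inv(c["T"]);r=cv2.Rodrigues(Ti[:3,:3])[0]
    return cv2.projectPoints(np.array(X,float).reshape(-1,1,3),r,Ti[:3,3],c["K"],c["distortion"])[0][:,0]
E
python3 - <<'E'
from h import *
np.set_printoptions(precision=1,suppress=True)
for nm,t,s,z in(("hole",(410.3,253.7),(231.7,251.7),40),("pintop",(466.5,274.2),(184.7,230),80),("cap",(365.3,232.3),(274.7,231),129),("bigcap",(380,319),(264.7,225),22)):
    print(nm,*tri(t,s),atz("top",t,z),atz("scene",s,z))
print("wheel",atz("top",(363,235.7),40), atz("scene",(160+350/3,205+170/3),40))
# tab direction
E
```

```text
hole [ 504.4 -164.8   40.8] 1.5646073511963814 [ 504.5 -166.5] [ 503.4 -163.4]
pintop [ 459.5 -284.1   79. ] 2.1627122037639683 [ 459.7 -286. ] [ 461.9 -281.3]
cap [545.1 -52.4 124.5] 1.4557693478417453 [544.7 -53.5] [552.3 -50.4]
bigcap [347.5 -96.   18.9] 3.637224827918735 [347.9 -99.3] [352.8 -91.8]
wheel [544.6 -54.1] [549.7 -50.5]
```

```bash
cat >> h.py <<'E'
from scipy.spatial.transform import Rotation as Ro
np.set_printoptions(precision=3,suppress=True)
def plan(pos,alpha,N,cur=None):
    """constant row that takes the tool to pos with tool y at alpha deg, pointing down"""
    from workcell import sense
    s=sense(); a=np.radians(alpha)
    p=s["ee_pos"];R=Ro.from_rotvec(s["eef_rot"])
    G=Ro.from_matrix(np.array([[-np.sin(a),np.cos(a),0],[np.cos(a),np.sin(a),0],[0,0,-1]]).T)
    w=(R.inv()*G).as_rotvec()
    S=sum(Ro.from_rotvec(w*k/N).as_matrix() for k in range(N))
    d=np.linalg.solve(S,R.inv().apply(np.array(pos)-p))
    y=R.apply([0,1,0])
    print("at",p,"yaw",np.degrees(np.arctan2(y[1],y[0])),"row",d/50,np.degrees(w)/N/8,"F",s["force"],"M",s["torque"],"open",s["opening"],"gf",s["gripper_force"],"t",s["time_s"],"q7",s["joint_positions"][-1])
E
python3 -c "
from h import *
plan((460.5,-284,300),-20.6,22)"
```

```text
at [281.397 585.734 403.709] yaw 64.34403319303284 row [-0.866 -0.187  0.095] [-0.     0.     0.483] F [0.208 0.524 0.075] M [-0.017 -0.027 -0.036] open 85.60067137777935 gf 0.0 t 0.1 q7 -0.05688937943038904
```

play_rows(
  moves=[
    [[0,-0.866,-0.187,0.095,0,0,0.483],[0,-0.866,-0.187,0.095,0,0,0.483],[0,-0.866,-0.187,0.095,0,0,0.483],[0,-0.866,-0.187,0.095,0,0,0.483],[0,-0.866,-0.187,0.095,0,0,0.483],[0,-0.866,-0.187,0.095,0,0,0.483],[0,-0.866,-0.187,0.095,0,0,0.483],[0,-0.866,-0.187,0.095,0,0,0.483],[0,-0.866,-0.187,0.095,0,0,0.483],[0,-0.866,-0.187,0.095,0,0,0.483]],
  ],
  newtons=40,
)

```text
time_s: 1.1
ee_pos: [529.9, 227.0, 356.6]
eef_rot: [-1.676, -2.657, 0.001]
force: [0.8, 1.8, -0.9]
opening: 42.8
gripper_force: 0.0
```

play_rows(
  moves=[
    [[0,-0.866,-0.187,0.095,0,0,0.483],[0,-0.866,-0.187,0.095,0,0,0.483],[0,-0.866,-0.187,0.095,0,0,0.483],[0,-0.866,-0.187,0.095,0,0,0.483],[0,-0.866,-0.187,0.095,0,0,0.483],[0,-0.866,-0.187,0.095,0,0,0.483],[0,-0.866,-0.187,0.095,0,0,0.483],[0,-0.866,-0.187,0.095,0,0,0.483],[0,-0.866,-0.187,0.095,0,0,0.483],[0,-0.866,-0.187,0.095,0,0,0.483]],
  ],
)

```text
time_s: 2.1
ee_pos: [499.3, -206.5, 309.3]
eef_rot: [2.46, 1.954, -0.0]
force: [0.5, -0.5, -0.3]
opening: 42.9
gripper_force: 0.0
```

play_rows(
  moves=[
    [[0,-0.866,-0.187,0.095,0,0,0.483],[0,-0.866,-0.187,0.095,0,0,0.483],[0,0,0,0,0,0,0],[0,0,0,0,0,0,0],[0,0,0,0,0,0,0]],
  ],
)

```text
time_s: 2.6
ee_pos: [460.4, -282.6, 300.0]
eef_rot: [-2.582, -1.789, -0.001]
force: [-0.1, 0.7, -0.2]
opening: 42.7
gripper_force: 0.0
```

Run:
```python
from h import *
from workcell import *
plan((460.5,-284,240),-20.6,4)
ims=[]
for n in("top","scene"):
    f=read_camera(n)["frame"][:,:,::-1]; cv2.imwrite(f"pics/{n}1.png",f)
    u=proj(n,[460,-284,100])[0].astype(int); print(u)
    c=f[max(0,u[1]-70):u[1]+70,u[0]-100:u[0]+100]; ims.append(cv2.resize(c,(600,420),interpolation=cv2.INTER_CUBIC)[:,:])
cv2.imwrite("pics/z1.png",cv2.resize(np.vstack(ims),(430,600)))
```

```text
at [ 460.448 -282.602  300.037] yaw -20.549731591461928 row [-0.007  0.003  0.3  ] [-0.    -0.001  0.002] F [-0.129  0.691 -0.187] M [ 0.    -0.001  0.025] open 42.659000188358725 gf 0.0 t 2.6 q7 0.26042477164579275
[468 274]
[182 222]
```

View pics/z1.png

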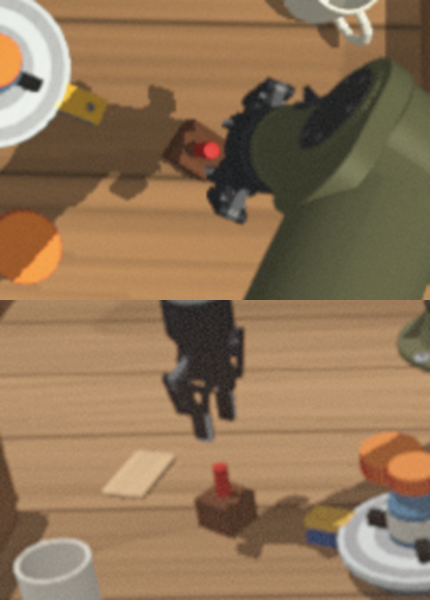

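The gripper stands above the pin, with the head between the open fingers in both views. I'll lower and grip.

play_rows(
  moves=[
    [[0,-0.01,0,0.32,0,0,0],[0,-0.01,0,0.32,0,0,0],[0,-0.01,0,0.32,0,0,0],[0,0,0,0.32,0,0,0],[0,0,0,0.28,0,0,0],[0,0,0,0,0,0,0],[0,0,0,0,0,0,0]],
  ],
)

```text
time_s: 3.4
ee_pos: [459.6, -284.8, 222.3]
eef_rot: [-2.583, -1.788, 0.0]
force: [1.0, -0.1, 0.2]
opening: 42.8
gripper_force: 0.0
```

play_rows(
  moves=[
    [[-0.4,0,0,0,0,0,0],[-0.5,0,0,0,0,0,0],[-0.6,0,0,0,0,0,0],[-1,0,0,0,0,0,0],[-1,0,0,0,0,0,0],[-1,0,0,0,0,0,0]],
  ],
  newtons=30,
)

```text
time_s: 4.0
ee_pos: [459.7, -285.4, 223.0]
eef_rot: [2.583, 1.786, 0.002]
force: [-1.3, 1.0, 6.0]
opening: 17.2
gripper_force: 29.2
```

Run:
```python
from h import *
from workcell import *
plan((460.5,-284,280),-20.6,4)
ims=[]
for n in("top","scene"):
    f=read_camera(n)["frame"][:,:,::-1]; cv2.imwrite(f"pics/{n}2.png",f)
    u=proj(n,[480,-224,60])[0].astype(int); print(u)
    c=f[max(0,u[1]-60):u[1]+50,u[0]-80:u[0]+80]; ims.append(cv2.resize(c,None,fx=2.7,fy=2.7,interpolation=cv2.INTER_CUBIC))
cv2.imwrite("pics/z2.png",np.vstack(ims))
```

```text
at [ 459.651 -285.364  223.037] yaw -20.662415455394385 row [ 0.008  0.002 -0.285] [ 0.003 -0.001 -0.002] F [-1.269  0.994  5.988] M [ 0.136  0.129 -0.021] open 17.24790199732888 gf 29.2453470826149 t 4.0 q7 0.33107131078623253
[436 264]
[207 240]
```

View pics/z2.png

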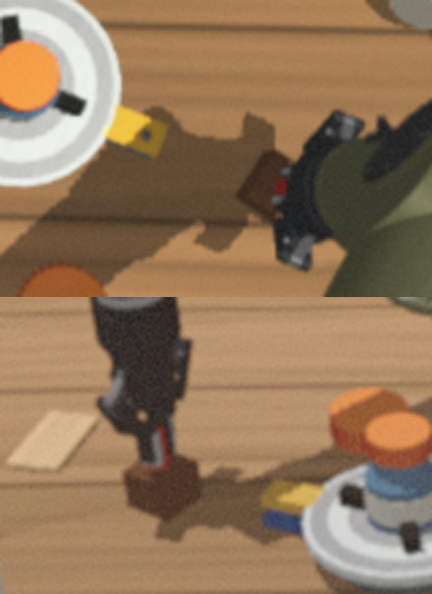

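The pin head is held at 17 mm opening. Lifting it out and carrying it above the tab.

play_rows(
  moves=[
    [[-1,0,0,-0.1,0,0,0],[-1,0,0,-0.2,0,0,0],[-1,0,0,-0.2,0,0,0],[-1,0,0,-0.2,0,0,0],[-1,0,0,-0.2,0,0,0],[-1,0,0,-0.1,0,0,0],[-1,0,0,0,0,0,0],[-1,0,0,0,0,0,0]],
  ],
)

```text
time_s: 4.9
ee_pos: [459.2, -285.0, 272.1]
eef_rot: [-2.583, -1.787, -0.0]
force: [0.8, -0.2, -0.3]
opening: 16.9
gripper_force: 29.5
```

Run:
```python
from h import *
plan((503.4,-166.2,274),-20.6,7)
```

```text
at [ 459.181 -285.02   272.127] yaw -20.65253563804061 row [ 0.362 -0.001 -0.005] [-0.    -0.    -0.001] F [ 0.777 -0.198 -0.297] M [ 0.026  0.017 -0.01 ] open 16.85742635985306 gf 29.539602398872375 t 4.9 q7 0.28652899517467717
```

play_rows(
  moves=[
    [[-1,0.18,0,0,0,0,0],[-1,0.4,0,0,0,0,0],[-1,0.4,0,0,0,0,0],[-1,0.4,0,0,0,0,0],[-1,0.4,0,0,0,0,0],[-1,0.4,0,0,0,0,0],[-1,0.36,0,0,0,0,0],[-1,0,0,0,0,0,0],[-1,0,0,0,0,0,0],[-1,0,0,0,0,0,0]],
  ],
)

```text
time_s: 5.9
ee_pos: [503.5, -167.4, 272.0]
eef_rot: [2.585, 1.785, -0.001]
force: [-0.5, -0.1, -0.2]
opening: 17.0
gripper_force: 29.5
```

Run:
```python
from h import *
from workcell import *
plan((503.4,-166.2,274),-20.6,1)
ims=[]
for n in("top","scene"):
    f=read_camera(n)["frame"][:,:,::-1]; cv2.imwrite(f"pics/{n}3.png",f)
    u=proj(n,[504,-165,60])[0].astype(int); print(u)
    c=f[u[1]-35:u[1]+25,u[0]-50:u[0]+50]; ims.append(cv2.resize(c,None,fx=5,fy=5,interpolation=cv2.INTER_CUBIC))
cv2.imwrite("pics/z3.png",np.vstack(ims))
```

```text
at [ 503.531 -167.392  272.039] yaw -20.746810960860604 row [ 0.021 -0.011 -0.039] [-0.002  0.005 -0.018] F [-0.532 -0.127 -0.224] M [ 0.013  0.007 -0.003] open 16.96012196788684 gf 29.538293480873108 t 5.9 q7 0.018961536659418965
[411 253]
[230 245]
```

View pics/z3.png

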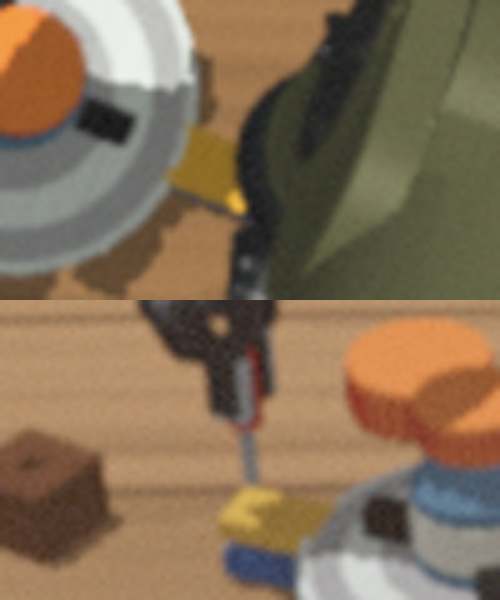

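The scene view shows the shaft tip at about (230,247.4), right above the hole. Comparing at subpixel level.

Run:
```python
from h import *
i0=cv2.imread("pics/scene0.png").astype(float); i3=cv2.imread("pics/scene3.png").astype(float)
# hole: darkness in red channel inside the tab
print(i0[247:258,225:242,2].astype(int))
d=np.abs(i3-i0).sum(2)
print(d[234:252,222:240].astype(int))
for y in range(236,249):
    w=d[y,224:238]; w=np.where(w>60,w,0); print(y,(w*np.arange(224,238)).sum()/max(w.sum(),1))
for X in((503.4,-163.4,40),(503.4,-163.4,53),(503.4,-163.4,57),(503.4,-163.4,85)): print(X,proj("scene",X))
t=cv2.imread("pics/top0.png").astype(int); print(t[247:261,402:419,2])
```

```text
[[145 149 150 173 184 185 177 167 161 157 156 148 146 142 140 140 142]
 [138 145 161 189 202 204 199 195 188 187 180 169 161 157 156 152 149]
 [156 168 189 204 210 207 206 210 208 206 202 202 195 192 190 185 178]
 [173 186 204 208 204 196 193 196 202 207 211 208 210 206 206 204 202]
 [188 200 210 204 192 178 168 172 186 203 211 210 210 212 213 210 208]
 [199 208 212 205 191 175 167 171 190 205 210 210 211 212 212 210 210]
 [200 203 206 209 202 198 196 196 206 209 211 211 211 211 210 210 212]
 [178 186 194 196 200 205 205 207 207 208 209 211 210 211 210 208 210]
 [150 157 165 168 177 180 186 193 198 201 204 207 208 208 212 210 213]
 [146 142 145 153 153 154 158 165 171 174 180 187 193 196 201 205 208]
 [144 140 142 143 143 146 146 147 151 149 154 155 165 169 180 195 200]]
[[ 21  28  39  86 133 129 101 115 149 147  78  26   3   4   5   2   2   2]
 [  7   4   6  31  65  97 124 127 140  98  32   5   4  12   2   8   9   7]
 [  8   1  19   8  38  71  95 102  79  18   4   8   2   8  11   5   8  17]
 [ 10   6   6  15  10  37  77 102  71  16   7  18   2   2   2  12   6   9]
 [  6  21   7  12 
[... 1718 characters left out ...]
232 231 230 228 216 193 193 209 223 229 231 230 228 218 184]
 [232 232 231 230 229 219 173 119 120 153 195 222 230 230 228 213 169]
 [232 232 230 231 229 207 138  84  69 109 169 216 229 230 226 202 161]
 [232 232 231 231 229 207 140  86  64 103 172 219 231 229 220 184 157]
 [232 230 232 232 231 220 174 125 108 137 189 227 230 227 209 172 159]
 [230 230 231 231 233 229 217 195 185 197 220 230 231 222 189 161 158]
 [203 221 227 230 232 232 230 227 226 227 230 231 229 217 171 157 156]
 [134 164 183 204 222 231 231 232 233 233 232 231 227 208 164 157 156]
 [ 91  94 103 133 171 204 222 230 232 232 233 231 222 184 156 152 155]
 [130 114  89  92 108 134 165 184 207 223 231 228 210 164 153 150 153]]
```

The pin is about 1.3 mm short in y and perhaps 1 mm short in x, both inside the chamfer's capture. Correcting and lowering to just inside the mouth.

Run:
```python
from h import *
t=cv2.imread("pics/top0.png")[266:283,455:476].astype(int); print(t[:,:,2]-t[:,:,1])
plan((504.6,-166.1,262),-20.6,2)
```

```text
[[ 40  37  38  39  39  39  38  39  39  37  37  38  37  38  38  40  40  38
   40  40  42]
 [ 41  38  38  37  37  39  40  38  39  38  37  36  37  38  38  39  40  41
   40  39  39]
 [ 42  40  40  38  39  37  39  38  39  40  39  36  36  38  36  37  39  40
   38  36  37]
 [ 38  38  32  35  38  39  42  40  43  46  50  51  47  42  36  38  39  39
   37  38  38]
 [ 33  32  21  27  42  47  49  53  61  81  97 104  97  65  41  37  36  38
   38  36  37]
 [ 24  22  21  34  55  64  68  73  97 126 138 141 139 116  76  42  37  37
   39  36  38]
 [ 20  20  26  48  68  71  71  83 124 143 145 144 147 143 118  54  37  34
   35  34  38]
 [ 18  21  30  58  67  74  73  91 138 144 143 144 146 149 138  70  42  37
   38  33  38]
 [ 22  24  29  63  67  72  72  92 138 143 143 141 144 149 140  78  42  38
   37  38  37]
 [ 20  20  27  49  65  70  72  83 127 143 146 144 144 145 129  66  41  37
   38  37  37]
 [ 30  22  23  36  54  64  67  74 104 133 142 144 144 140 102  52  40  39
   37  37  37]
 [ 37  31  33  33  41  50  54  58  71 103 119 123 118 107  66  41  41  38
   37  36  37]
 [ 40  39  39  38  40  40  44  46  47  55  65  70  66  54  43  39  40  38
   37  38  37]
 [ 43  42  44  42  40  39  39  37  38  39  41  41  42  41  39  41  39  37
   40  38  39]
 [ 42  43  42  43  41  41  38  37  36  38  38  38  37  40  40  39  38  37
   37  39  37]
 [ 42  44  45  44  42  41  39  39  37  40  38  39  38  38  36  37  38  38
   37  36  36]
 [ 35  38  41  44  44  43  42  42  39  41  38  38  38  39  36  35  37  38
   38  36  37]]
at [ 503.583 -167.476  272.175] yaw -20.77453010403325 row [0.016 0.005 0.102] [-0.     0.001 -0.011] F [ 0.963 -0.339 -0.114] M [-0.053 -0.041  0.002] open 17.835564052366347 gf 29.538237154483795 t 6.0 q7 0.018806110379794475
```

play_rows(
  moves=[
    [[-1,0.037,0,0.06,0,0,0],[-1,0,0,0.06,0,0,0],[-1,0,0,0.06,0,0,0],[-1,0,0,0.06,0,0,0],[-1,0,0,0.04,0,0,0],[-1,0,0,0.04,0,0,0],[-1,0,0,0.04,0,0,0],[-1,0,0,0,0,0,0],[-1,0,0,0,0,0,0]],
  ],
)

```text
time_s: 6.9
ee_pos: [504.7, -164.6, 254.2]
eef_rot: [2.584, 1.787, 0.0]
force: [-0.6, -0.6, 0.3]
opening: 16.9
gripper_force: 29.5
```

play_rows(
  moves=[
    [[-1,0,0,0.06,0,0,0],[-1,0,0,0.06,0,0,0],[-1,0,0,0.06,0,0,0],[-1,0,0,0.04,0,0,0],[-1,0,0,0.04,0,0,0],[-1,0,0,0.04,0,0,0],[-1,0,0,0.04,0,0,0],[-1,0,0,0.04,0,0,0],[-1,0,0,0,0,0,0]],
  ],
)

```text
time_s: 7.8
ee_pos: [504.6, -164.6, 234.9]
eef_rot: [-2.584, -1.787, 0.001]
force: [0.5, 0.3, -1.0]
opening: 17.3
gripper_force: 29.5
```

play_rows(
  moves=[
    [[-1,0,0,0.04,0,0,0],[-1,0,0,0.04,0,0,0],[-1,0,0,0.04,0,0,0],[-1,0,0,0.04,0,0,0],[-1,0,0,0.04,0,0,0],[-1,0,0,0,0,0,0],[-1,0,0,0,0,0,0]],
  ],
)

```text
time_s: 8.5
ee_pos: [504.7, -164.6, 225.2]
eef_rot: [-2.584, -1.787, 0.0]
force: [0.5, 0.3, -0.2]
opening: 17.0
gripper_force: 29.5
```

play_rows(
  moves=[
    [[-1,0,0,0.03,0,0,0],[-0.5,0,0,0,0,0,0],[-0.3,0,0,0,0,0,0],[-0.1,0,0,0,0,0,0],[-0.1,0,0,0,0,0,0],[-0.1,0,0,-0.2,0,0,0],[-0.1,0,0,-0.4,0,0,0],[-0.1,0,0,-0.6,0,0,0],[0.2,0,0,-0.6,0,0,0]],
  ],
)

```text
time_s: 9.4
ee_pos: [504.5, -164.7, 315.2]
eef_rot: [-2.584, -1.786, 0.0]
force: [1.5, -0.0, -0.3]
opening: 50.3
gripper_force: 0.0
```

Run:
```python
from h import *
from workcell import *
plan((546.5,-52,330),-20.6,5)
ims=[]
for n in("top","scene"):
    f=read_camera(n)["frame"][:,:,::-1]; cv2.imwrite(f"pics/{n}4.png",f)
    u=proj(n,[504,-165,60])[0].astype(int)
    c=f[u[1]-35:u[1]+25,u[0]-50:u[0]+50]; ims.append(cv2.resize(c,None,fx=5,fy=5,interpolation=cv2.INTER_CUBIC))
cv2.imwrite("pics/z4.png",np.vstack(ims))
```

```text
at [ 504.468 -164.723  315.185] yaw -20.686903104485175 row [ 0.481 -0.002 -0.059] [-0.     0.    -0.002] F [ 1.488 -0.006 -0.295] M [ 0.011 -0.028 -0.096] open 50.31509242097758 gf 0.0 t 9.4 q7 -0.014686018586244248
```

View pics/z4.png

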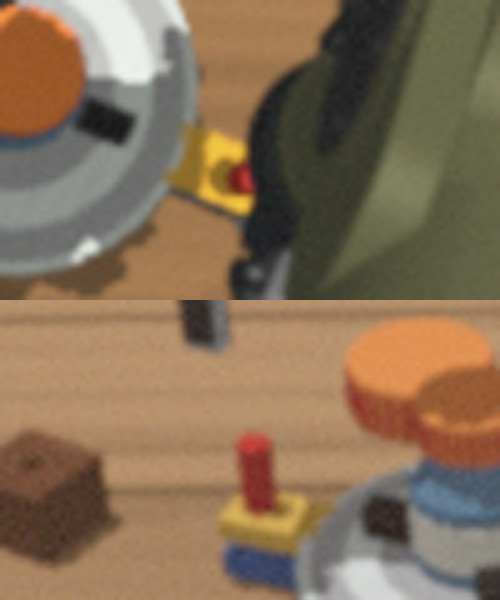

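The pin stands home, its red head resting on the yellow tab, and the fingers are clear. Refining the cap's centre.

Run:
```python
from h import *
from scipy.optimize import least_squares
def blob(n,box):
    im=cv2.imread(f"pics/{n}0.png"); x0,y0,x1,y1=box
    h=cv2.cvtColor(im,cv2.COLOR_BGR2HSV)[y0:y1,x0:x1]; r=im[y0:y1,x0:x1].astype(int)
    m=((r[:,:,2]-r[:,:,0]>140)&(r[:,:,2]>200)).astype(np.uint8)
    N,l,st,ce=cv2.connectedComponentsWithStats(m); i=1+np.argmax(st[1:,4]); c=max(cv2.findContours((l==i).astype(np.uint8),0,cv2.CHAIN_APPROX_NONE)[0],key=len)
    return st[i]+[x0,y0,0,0,0],ce[i]+[x0,y0],cv2.fitEllipse(c)
s,c,e=blob("top",(345,212,390,255)); print(s,c,e); print(atz("top",c,129))
# wheel rim, yellow tab outline in top: mean hole (409.9,253.4)
print("hole top",atz("top",(409.9,253.4),40),"scene",atz("scene",(231.2,251.5),40))
im=cv2.imread("pics/scene0.png").astype(int); print(im[222:250:1,258:292,2]-im[222:250:1,258:292,0])
```

```text
[353 219  25  26 474] [364.719 231.599] ((19.718122482299805, 19.600311279296875), (23.57962989807129, 23.817440032958984), 175.9263916015625)
[546.244 -52.249]
hole top [ 505.213 -165.575] scene [ 502.53  -164.735]
[[139 140 139 138 140 138 141 139 138 141 139 144 141 139 137 141 144 140
  142 130 106  88  79  75  74  72  71  76  72  77  73  73  77  74]
 [141 138 138 138 140 141 138 138 139 140 140 140 139 141 141 137 137 140
  140 137 131 113 100  96  85  81  73  74  76  74  74  75  74  76]
 [141 138 137 138 140 140 139 140 139 141 140 140 139 140 138 138 139 141
  141 140 139 134 129 124 112 100  88  75  72  73  76  76  75  73]
 [139 139 138 140 140 142 141 137 138 140 139 142 138 139 142 138 140 138
  138 140 138 141 142 137 138 123 110  87  79  74  74  73  75  76]
 [141 141 140 141 141 139 140 141 138 138 140 141 137 139 139 139 136 138
  142 139 139 138 139 140 139 139 129 109  86  75  71  72  71  73]
 [137 141 141 136 140 140 138 139 140 141 139 138 141 140 142 137 140 141
  141 138 138 141 137 142 140 143 135 125 102  77  71  71  72  72]
 [131 134 135 135 139 139 143 137 136 
[... 2364 characters left out ...]
   3   1  -5 -29 -47 -46 -44 -35 -27 -26 -28 -26 -28 -25 -27 -27 -25
  -30 -27 -29 -31 -26 -26 -25 -27 -23 -25 -24 -23 -19  -8   2   5]
 [  2   4   3  -8 -33 -48 -47 -44 -43 -31 -31 -28 -26 -27 -26 -27 -30 -28
  -27 -28 -27 -26 -27 -24 -24 -25 -25 -23 -24 -23 -18 -10   0  10]
 [  2  -1   2  -6 -26 -47 -48 -49 -44 -37 -36 -37 -31 -27 -28 -30 -30 -27
  -28 -26 -31 -26 -27 -25 -24 -23 -24 -27 -23 -24 -22 -11   3  15]
 [  1   0   3  -1 -18 -45 -45 -47 -45 -46 -41 -41 -39 -34 -28 -27 -26 -27
  -27 -29 -27 -28 -25 -26 -27 -27 -25 -25 -22 -25 -17 -10   5  16]
 [  3   2   3   2 -14 -34 -47 -48 -48 -46 -48 -45 -46 -42 -35 -37 -38 -34
  -30 -24 -23 -24 -26 -28 -25 -23 -24 -25 -27 -24  -9   1   6  12]]
```

play_rows(
  moves=[
    [[1,0.3,0,-0.2,0,0,0],[1,0.5,0,-0.1,0,0,0],[1,0.5,0,0,0,0,0],[1,0.5,0,0,0,0,0],[1,0.4,0,0,0,0,0],[1,0.21,0,0,0,0,0],[1,0,0,0,0,0,0],[1,0,0,0,0,0,0],[1,0,0,0,0,0,0]],
  ],
)

```text
time_s: 10.4
ee_pos: [546.8, -53.4, 328.7]
eef_rot: [2.586, 1.784, -0.001]
force: [0.4, 0.0, -0.1]
opening: 85.5
gripper_force: 0.0
```

Run:
```python
from h import *
plan((546,-51.7,266),-20.6,4)
```

```text
at [546.826 -53.434 328.75 ] yaw -20.794094314841615 row [ 0.007 -0.007  0.314] [ 0.     0.001 -0.006] F [ 0.362  0.023 -0.107] M [-0.006  0.047 -0.024] open 85.47646982459452 gf 0.0 t 10.4 q7 -0.23501052891808785
```

play_rows(
  moves=[
    [[1,0.014,-0.014,0.3,0,0,0],[1,0.014,-0.014,0.3,0,0,0],[1,0,0,0.3,0,0,0],[1,0,0,0.2,0,0,0],[1,0,0,0.15,0,0,0],[1,0,0,0,0,0,0],[0.7,0,0,0,0,0,0],[0.5,0,0,0,0,0,0]],
  ],
)

```text
time_s: 11.2
ee_pos: [546.8, -50.1, 266.9]
eef_rot: [2.583, 1.787, 0.002]
force: [-0.5, -0.1, -0.2]
opening: 64.0
gripper_force: 0.0
```

play_rows(
  moves=[
    [[0.4,0,0,0,0,0,0],[0.35,0,0,0,0,0,0],[0.3,0,0,0,0,0,0],[0.25,0,0,0,0,0,0],[0.25,0,0,0,0,0,0]],
  ],
  newtons=20,
)

```text
time_s: 11.7
ee_pos: [547.1, -50.2, 267.1]
eef_rot: [2.583, 1.786, 0.003]
force: [1.1, -1.3, 4.2]
opening: 55.1
gripper_force: 20.8
```

play_rows(
  moves=[
    [[0.5,0,0,0,0,0,0],[0.5,-0.03,0,0,0,0,0],[0.5,0,0,0,0,0,0],[0.2,0,0,0,0,0,0],[0,0,0,0,0,0,0],[0,0,0,0,0,0,0],[0,0,0,0,0,0,0]],
  ],
  newtons=60,
)

```text
time_s: 12.4
ee_pos: [546.4, -51.9, 266.6]
eef_rot: [2.583, 1.786, 0.002]
force: [3.5, -2.5, 0.4]
opening: 54.2
gripper_force: 63.8
```

Run:
```python
from h import *
plan((546,-51.7,266),-20.6,4)
```

```text
at [546.44  -51.87  266.638] yaw -20.680604934562172 row [ 0.    -0.002  0.003] [ 0.004 -0.    -0.003] F [ 3.49  -2.453  0.358] M [-0.5   -0.899 -0.051] open 54.19087882188175 gf 63.786330576986074 t 12.4 q7 -0.20356806293379906
```

play_rows(
  moves=[
    [[0,0,0,0,0,0,-0.3],[0,0,0,0,0,0,-0.3],[0,0,0,0,0,0,-0.3],[0,0,0,0,0,0,-0.3],[0,0,0,0,0,0,-0.3]],
  ],
)

```text
time_s: 12.9
ee_pos: [545.9, -51.7, 266.9]
eef_rot: [-2.382, -2.048, -0.001]
force: [0.4, -1.4, 5.6]
opening: 54.2
gripper_force: 64.5
```

Run:
```python
from h import *
plan((546,-51.7,266),42.5,10)
```

```text
at [545.931 -51.697 266.928] yaw -8.624002760416865 row [-0.     0.     0.002] [ 0.    -0.    -0.639] F [ 0.36  -1.416  5.593] M [-0.291 -0.247 -0.236] open 54.24335575868056 gf 64.54490348696709 t 12.9 q7 0.00047015363965956046
```

play_rows(
  moves=[
    [[0,0,0,0,0,0,-0.35],[0,0,0,0,0,0,-0.35],[0,0,0,0,0,0,-0.35],[0,0,0,0,0,0,-0.35],[0,0,0,0,0,0,-0.35],[0,0,0,0,0,0,-0.35],[0,0,0,0,0,0,-0.35]],
  ],
)

```text
time_s: 13.6
ee_pos: [546.0, -51.5, 267.8]
eef_rot: [-1.997, -2.424, -0.002]
force: [-1.8, -0.4, 10.7]
opening: 54.1
gripper_force: 64.8
```

Run:
```python
from h import *
from workcell import *
plan((546,-51.7,266),42.5,10)
ims=[]
for n in("top","scene"):
    f=read_camera(n)["frame"][:,:,::-1]; cv2.imwrite(f"pics/{n}5.png",f)
    u=proj(n,[530,-95,80])[0].astype(int)
    c=f[u[1]-35:u[1]+40,u[0]-60:u[0]+60]; ims.append(cv2.resize(c,None,fx=4,fy=4,interpolation=cv2.INTER_CUBIC))
cv2.imwrite("pics/z5.png",np.vstack(ims))
```

```text
at [545.97  -51.46  267.788] yaw 11.02550485058807 row [-0.    -0.     0.004] [ 0.001 -0.001 -0.393] F [-1.827 -0.441 10.725] M [-0.117  0.239 -0.104] open 54.12229986014844 gf 64.7822573594749 t 13.6 q7 0.3328547753945056
```

View pics/z5.png

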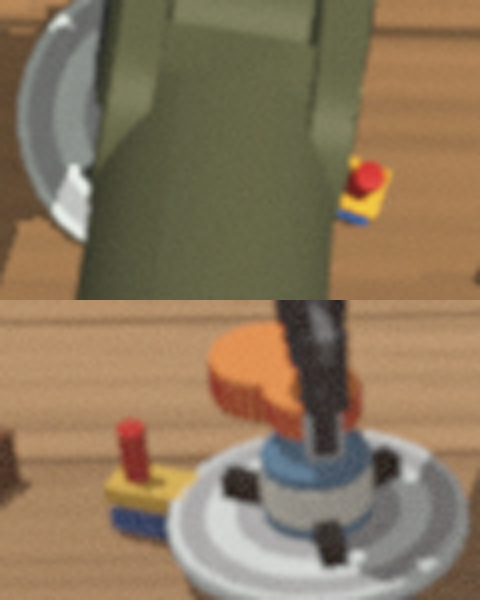

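The pin still locks the tabs, and the wheel has only taken up the slack. Continuing the turn to about 1.1 rad.

play_rows(
  moves=[
    [[0,0,0,0,0,0,-0.39],[0,0,0,0,0,0,-0.39],[0,0,0,0,0,0,-0.39],[0,0,0,0,0,0,-0.39],[0,0,0,0,0,0,-0.39],[0,0,0,0,0,0,-0.39],[0,0,0,0,0,0,-0.39],[0,0,0,0,0,0,-0.39],[0,0,0,0,0,0,-0.39],[0,0,0,0,0,0,-0.39]],
  ],
)

```text
time_s: 14.7
ee_pos: [546.0, -51.2, 268.3]
eef_rot: [-1.271, -2.873, -0.002]
force: [-3.6, 0.0, 13.3]
opening: 54.6
gripper_force: 65.0
```

play_rows(
  moves=[
    [[0,0,0,0,0,0,0],[0,0,0,0,0,0,0]],
  ],
)

```text
time_s: 14.9
ee_pos: [546.0, -51.3, 268.2]
eef_rot: [-1.274, -2.872, -0.002]
force: [-2.7, 0.1, 13.3]
opening: 54.3
gripper_force: 64.8
```

Run:
```python
from h import *
plan((546,-51.7,266),42.5,10)
```

```text
at [546.011 -51.252 268.241] yaw 42.1508220348923 row [-0.001 -0.001  0.004] [ 0.001 -0.001 -0.004] F [-2.728  0.148 13.259] M [-0.076  0.478  0.064] open 54.276906998136155 gf 64.77977033704519 t 14.9 q7 0.8607319333228399
```

play_rows(
  moves=[
    [[0,0,0,-0.02,0,0,0],[0,0,0,-0.02,0,0,0],[0,0,0,-0.02,0,0,0],[0,0,0,0,0,0,0],[0,0,0,0,0,0,0]],
  ],
)

```text
time_s: 15.4
ee_pos: [546.0, -51.2, 270.5]
eef_rot: [-1.274, -2.872, -0.002]
force: [-0.9, -0.8, 7.0]
opening: 54.4
gripper_force: 64.3
```

The pull eases as it rises, so the threads have let go. Lifting to a rim height of about 147 mm.

play_rows(
  moves=[
    [[0,0,0,-0.04,0,0,0],[0,0,0,-0.04,0,0,0],[0,0,0,-0.04,0,0,0],[0,0,0,-0.06,0,0,0],[0,0,0,0,0,0,0]],
  ],
)

```text
time_s: 15.9
ee_pos: [545.6, -51.3, 278.1]
eef_rot: [-1.274, -2.871, 0.0]
force: [0.1, -0.1, -1.2]
opening: 54.0
gripper_force: 63.7
```

play_rows(
  moves=[
    [[0,0,0,-0.08,0,0,0],[0,0,0,-0.1,0,0,0],[0,0,0,-0.12,0,0,0],[0,0,0,-0.12,0,0,0],[0,0,0,-0.1,0,0,0],[0,0,0,-0.06,0,0,0],[0,0,0,0,0,0,0],[0,0,0,0,0,0,0],[0,0,0,0,0,0,0],[0,0,0,0,0,0,0]],
  ],
)

```text
time_s: 16.9
ee_pos: [545.8, -51.4, 306.9]
eef_rot: [-1.274, -2.871, 0.0]
force: [-0.2, 0.2, -1.2]
opening: 54.2
gripper_force: 63.7
```

Run:
```python
from h import *
from workcell import *
plan((546,-51.7,307),42.5,1)
ims=[]
for n in("scene",):
    f=read_camera(n)["frame"][:,:,::-1]; cv2.imwrite(f"pics/{n}6.png",f)
    u=proj(n,[530,-85,110])[0].astype(int); print(u)
    c=f[u[1]-50:u[1]+50,u[0]-65:u[0]+65]; ims.append(cv2.resize(c,None,fx=6,fy=6,interpolation=cv2.INTER_CUBIC))
cv2.imwrite("pics/z6.png",np.vstack(ims))
for z in(122,132,142,147,152): print(z,proj(n,[546,-51.5,z])[0],proj(n,[574,-51.5,z])[0])
```

```text
at [545.777 -51.434 306.914] yaw 42.13876220051348 row [-0.007 -0.    -0.002] [-0.003 -0.003 -0.045] F [-0.176  0.217 -1.19 ] M [0.014 0.023 0.058] open 54.239936794422164 gf 63.66640996187925 t 16.9 q7 0.8440494774275414
[260 233]
122 [274.493 232.088] [273.952 238.686]
132 [274.264 228.459] [273.717 235.02 ]
142 [274.034 224.802] [273.48  231.324]
147 [273.918 222.962] [273.361 229.464]
152 [273.802 221.115] [273.241 227.597]
```

View pics/z6.png

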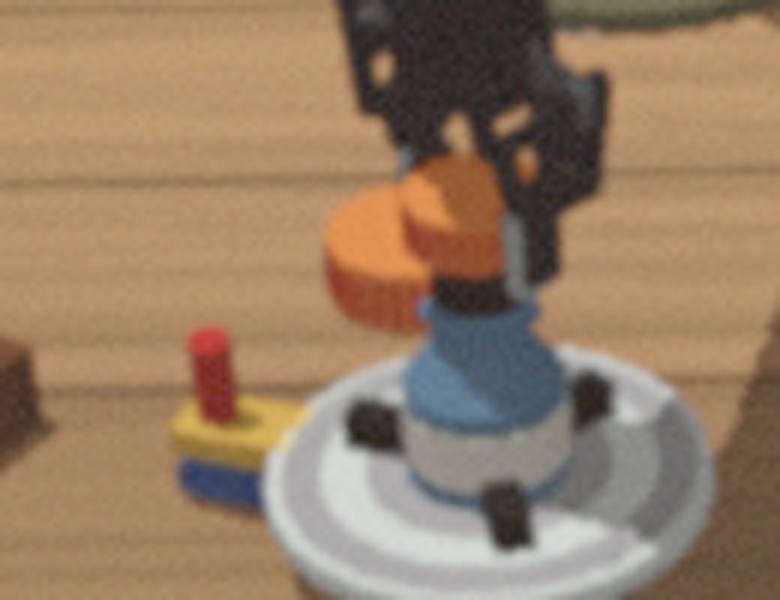

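The cap is held level with its front lower edge at row ~229.3, which puts the rim about 147 mm up, 25 mm above the mouth. The pin is home, so I'm handing in.

```bash
python3 -c "
from workcell import *
print(hand_in())"
```

```text
the job is handed in; nothing more can be done
None
```

The job is handed in at about 17 s on the robot's clock: the pin is home through both tabs, and the cap was turned about 1.1 rad, lifted only once free, and is held level about 25 mm above the jar's mouth.

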